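Load the brass spacers and hold the flask down on the touch shaker

TASK

Freshly turned brass spacers need a dry shake to loosen their swarf: pour all eight from the scoop into the round flask while it stands on the bench, and set the empty scoop back down flat on the bench. Then take the flask by its neck, seat it upright in the sprung ring cradle of the touch shaker and press it all the way down, which makes the shaker run; finish with the flask still gripped and held fully down, spacers inside. Do not knock the flask over and leave the solvent bottle, the solder reel and the loupe where they are.

Things in the scene. Friction and masses are not known exactly. Their poses are not given: they have to be found in the camera images.
- scoop: Open-nosed aluminium parts scoop, black handle, 140 g. Origin: centre of the pan's flat underside; +x to the open spout, handle to -x. Floor 2.5 mm thick, back wall at x = -40 mm, straight side walls 26 mm high (15 mm at the nose), 42 mm wide outside, 37 mm inside, to the open mouth at x = 60 mm, no lip. Pieces slide out once it tips nose-down about 40 deg; 60 deg empties it.
- scoop_grip (a point): Middle of the scoop's handle, 83 mm behind the pan's origin and 22 mm above the underside. The handle is a bar 64 mm long along the scoop's x, 16 mm wide (y), 22 mm high, clear by 11 mm below; axes as the scoop's.
- scoop_lip (a point): Middle of the open edge of the scoop's nose, where the pieces leave (60 mm ahead of the pan's origin, on its floor).
- flask: Open glass flask, 105 mm high, 150 g; origin at the centre of its flat 44 mm foot, z up its axis. Ball-shaped belly 78 mm wide (centre 32 mm up), straight neck 56 mm outside diameter from 59 to 100 mm up, 60 mm rim bead from 101 to 105 mm, wall 3 mm (mouth 50 mm inside). Stands on the bench at the start; grip it across the neck.
- flask_mouth (a point): Centre of the flask's rim, 105 mm above its foot.
- flask_belly (a point): Centre of the flask's belly, 32 mm above its foot.
- shaker: Touch shaker: low grey box 130 x 126 mm with a black panel (silver dial, rocker, green lamp) on its -x side, too heavy to move; origin at the centre of its underside. A sprung cradle stands on its middle; the black ring's top is 121 mm above the bench.
- cradle_pad (a point): Centre of the top of the cradle's rubber pad (58 mm wide), 90 mm above the bench when up; the flask's foot stands on it. From 22 to 31 mm above the pad a black rubber ring, 83 mm inside and 100 mm outside diameter, on four posts, centres the belly with about 2 mm to spare all round. Moves with the cradle.
- shaker_head (a joint): Downward travel of the sprung cradle, m: 0 up, 0.012 fully down on its stop. Spring: about 6 N to start moving, 15 N at full travel; it returns by itself. The loaded flask's weight alone does not move it.
- spacer0: Brass spacer 0: a 12 mm round, 15 mm long cylinder, 12 g; origin at its centre, x along its axis. Lies in the scoop at the start.
- spacer1: Brass spacer 1: a 12 mm round, 15 mm long cylinder, 12 g; origin at its centre, x along its axis. Lies in the scoop at the start.
- spacer2: Brass spacer 2: a 12 mm round, 15 mm long cylinder, 12 g; origin at its centre, x along its axis. Lies in the scoop at the start.
- spacer3: Brass spacer 3: a 12 mm round, 15 mm long cylinder, 12 g; origin at its centre, x along its axis. Lies in the scoop at the start.
- spacer4: Brass spacer 4: a 12 mm round, 15 mm long cylinder, 12 g; origin at its centre, x along its axis. Lies in the scoop at the start.
- spacer5: Brass spacer 5: a 12 mm round, 15 mm long cylinder, 12 g; origin at its centre, x along its axis. Lies in the scoop at the start.
- spacer6: Brass spacer 6: a 12 mm round, 15 mm long cylinder, 12 g; origin at its centre, x along its axis. Lies in the scoop at the start.
- spacer7: Brass spacer 7: a 12 mm round, 15 mm long cylinder, 12 g; origin at its centre, x along its axis. Lies in the scoop at the start.
- solvent_bottle: Bystander: white square solvent bottle, 56 x 53 x 129 mm, origin at the centre of its underside.
- solder_reel: Bystander: small green reel of solder, 40 mm wide, 30 mm high, origin at the centre of its underside.
- loupe: Bystander: black round loupe, 62 x 55 x 17 mm, origin at the centre of its underside.

How it is judged:
By the outcome, as a careful person would: the job done as asked, in the order asked, and still so for the second after the job is handed in, while the arm keeps its last pose, push and grip.
It also fails if it takes over 72 s, if anything falls off the work surface, if the arm or the gripper's body presses on something with over 40 N, if the wrist force passes 120 N, or if a joint passes its speed limit or range.

ROBOT

A 7-joint arm with a two-finger parallel gripper is mounted at the origin on a cart in front of the work surface, level with it; the furniture and walls round the work are solid. World frame = base frame: x ahead of the robot, y to its left, z up, the work surface at z = 0. Lengths are in m, angles in rad, forces in N, time in s.
With the tool pointing down it reaches from about 0.4 to 0.85 m from the base axis. Payload 10.4 kg.
Tool frame: the origin (TCP) lies at the centre of the arm's flange, where the gripper is bolted on; the fingertips stand 182 mm ahead of it and the grasp point (between the pads) lies r.grasp_offset ahead of it (r.grasp_offset is the distance from the TCP to the grasp point, in m); z points along the fingers, y is the line along which they close (so a half turn about z gives the same grasp; the last joint's range is limited). The gripper opens to 87 mm and grips with 3 to 60 N. Pads are 19 mm wide; open, the fingers measure 117 mm over their backs; the gripper's body (75 mm by 190 mm) begins 51 mm behind the grasp point.
Start: joints at [-1.319, 0.332, -0.065, 1.46, 0.022, 1.35, -0.088], TCP at [0.17, 0.602, 0.405] pointing down, gripper open.
Joint ranges: [-2.6, 2.6], [-0.5, 2.12], [-1.47, 1.34], [0.16, 2.42], [-1.27, 4.41], [0.06, 2.06], [-2.6, 2.6]. Speed limits (rad/s): [2.22, 2.22, 2.79, 2.79, 3.14, 3.14, 3.14].

INTERFACE

Orientations are given as a unit quaternion [x, y, z, w].
In Python, from bench import status, vision, job, spotter, r gives the robot as it stands. The module is installed in compiled form; this text tells all that it offers.
- The arm moves only by the tool play_rows, never from a script. Its argument "series" is a list of rows, each a list of 6 numbers: the shift along the tool's x, y, z each as a share of 150 mm, from -1 to 1, then the turn, a rotation vector about the tool's x, y, z each as a share of 30 degrees, from -1 to 1. In form: [[x, y, z, ax, ay, az], ...]. A call has 1 to 5 rows; each row is the pose to reach, as a shift and turn from the pose commanded when the call began, along the tool's axes at that moment; what a row does not reach only later rows make up. A row lasts 1/10 s, in which the tool goes at most 50 mm and 8.59 degrees, less where a joint would pass 70% of its speed; a pose out of reach is approached as far as the arm can. A call with a number of a shift or a turn outside -1 to 1 is refused whole. A call with a gripper value outside its range is refused whole. "fingers" is the opening, from -1 (shut) to 1 (fully open), set as the call begins (left out, the last holds). The fingers move at their own pace and stop on an object; "squeeze" is the grip in N (left out, the last holds). Time passes only in rows, so rows that repeat a pose let the fingers close. It gives the time, the measured TCP pose, the force, the opening and the grip force at its end, in the units of the state.
- status.read_state(): the state, without advancing time (a new reading comes with each control period).
- vision.camera(name): name is "scene" or "top"; returns the picture (384x512x3 uint8, blue, green, red); there is no depth.
- vision.calibration(name): a dict with "fx", "fy", "cx", "cy" (pixels), "rvec" (rotation vector, rad) and "tvec" (3), from world to camera coordinates, as OpenCV has them. Camera axes: x right, y down, z forward; pixel columns grow to the right and rows downward; lengths in m; the calibration is good to about 2 mm. A picture is of the moment at which its call begins. calibration takes no time and is no camera call.
- job.close_job(): hands the job in; it is judged then, once.
Trained networks look in the newest picture that a camera, given by its name, has taken for a name from the list of things; names that differ only in an ending like _2 or _b are one class to them, and where a whole thing is asked for, a point or a joint stands for the part that bears it (a point fixed in the world has none). Each returns a list of dicts, best first, with "conf" (0 to 1); they miss things now and then, are a little off and sometimes report something else, mostly with a low value. They report only what shows in the picture. A call takes as long as a camera call.
- spotter.boxes_of(camera, name): "point" ([x, y, z] in m, in world coordinates, good to about 4 mm: the middle of the surface that is visible of it).
- spotter.regions_of(camera, name): "pixels" (384x512 bool, what is visible of it).
The state is a dict: "time": time; "joint_positions": joint angles; "joint_vel": joint speeds; "joint_torque": joint torques, N m; "ee_pos": TCP position; "eef_rot": TCP orientation; "ft_force": force on the tool from outside, world axes, zero at the start; "torque": the same for the moment, N m; "width": finger opening in m; "grip_force": force on a finger pad.
Only numpy, scipy, OpenCV 4.12 (cv2) and the standard library are available. Lean on these libraries where they do the work, as an engineer would, in place of code of your own. Each camera call takes 0.05 s, during which the arm holds its last target. There are 200 camera calls.

## Working session

There is one attempt and no reset: what is moved stays moved. The work goes in short steps, Python scripts to look and compute and a tool call to move; the robot and the scene stay as the last step left them, time stands still between calls to the robot, and variables do not carry over. Pictures are saved under pics/ and viewed, at most 10 in all, crops included, and the job is handed in when it is done.

Besides the shell and the picture viewer there is one more tool, called by a JSON object that holds its "fn" and its "kwargs". play_rows: Moves the arm, as the interface text tells. Shift numbers are shares of 150 mm and turn numbers shares of 30 degrees, none past 1 either way. Its arguments: {"type":"object","properties":{"series":{"type":"array","items":{"type":"array","items":{"type":"number"}}},"fingers":{"type":"number"},"squeeze":{"type":"number"}},"required":["series"]}

```bash
mkdir -p pics; ls
python3 - <<'E'
from bench import status, vision, job, spotter, r
import cv2,numpy as np
a=vision.camera("scene");b=vision.camera("top")
cv2.imwrite("pics/s0.png",a);cv2.imwrite("pics/t0.png",b)
for n in ["scoop","flask","flask_mouth","shaker","cradle_pad","solvent_bottle","solder_reel","loupe","scoop_grip","scoop_lip"]:
  for c in ["scene","top"]:
    try: print(n,c,[(np.round(d["point"],3).tolist(),round(d["conf"],2)) for d in spotter.boxes_of(c,n)[:2]])
    except Exception as e: print(n,e)
print(r.grasp_offset,status.read_state())
for c in ["scene","top"]:
  k=vision.calibration(c);R=cv2.Rodrigues(np.array(k["rvec"]))[0];print(c,k["fx"],-R.T@np.array(k["tvec"]),R[2])
E
```

```text
pics
scoop scene [([0.416, 0.09, 0.012], 0.68)]
scoop top [([0.417, 0.099, 0.01], 0.88)]
flask scene [([0.438, -0.175, 0.059], 0.74)]
flask top [([0.44, -0.168, 0.045], 0.79)]
flask_mouth scene [([0.438, -0.173, 0.058], 0.78)]
flask_mouth top [([0.437, -0.168, 0.043], 0.86)]
shaker scene [([0.507, -0.346, 0.062], 0.77), ([0.42, 0.088, 0.016], 0.29)]
shaker top [([0.524, -0.322, 0.06], 0.72)]
cradle_pad scene [([0.532, -0.334, 0.089], 0.71)]
cradle_pad top [([0.531, -0.336, 0.091], 0.74), ([0.438, -0.169, 0.045], 0.26)]
solvent_bottle scene [([0.616, -0.153, 0.085], 0.85)]
solvent_bottle top [([0.444, -0.168, 0.05], 0.67), ([0.621, -0.137, 0.09], 0.59)]
solder_reel scene [([0.621, 0.01, 0.027], 0.45)]
solder_reel top [([0.616, 0.015, 0.034], 0.5), ([0.53, -0.338, 0.09], 0.23)]
loupe scene [([0.688, 0.168, 0.008], 0.6)]
loupe top [([0.685, 0.172, 0.006], 0.84), ([0.42, 0.098, 0.008], 0.16)]
scoop_grip scene [([0.418, 0.087, 0.018], 0.95)]
scoop_grip top [([0.42, 0.097, 0.006], 0.95)]
scoop_lip scene [([0.419, 0.089, 0.013], 0.84), ([0.687, 0.17, 0.006], 0.38)]
scoop_lip top [([0.416, 0
[... 245 characters left out ...]
59958,
       -0.00233736, -0.00111477]), 'joint_torque': array([ 1.74715118e-03, -6.23030519e+01,  2.54311500e-02, -3.90136349e+01,
       -6.11443911e-02,  3.11282929e-02,  2.45175528e-05]), 'ee_pos': array([0.16959343, 0.60156952, 0.40479175]), 'eef_rot': array([ 1.36954832e-01,  9.90577291e-01,  6.87858051e-05, -3.61594240e-06]), 'ft_force': array([ 0.29205829,  0.7354231 , -0.17315733]), 'torque': array([-0.08314254, -0.05820888,  0.00946436]), 'grip_force': 0.0, 'width': 0.08687891679286404}
scene 348.5155926972983 [ 0.0958313  -0.52493812  0.89482887] [ 0.42619665  0.45247562 -0.78334043]
top 356.7817058023562 [ 0.4362286  -0.07118121  0.9366748 ] [ 0.14418748  0.01132848 -0.98948554]
```

View pics/t0.png

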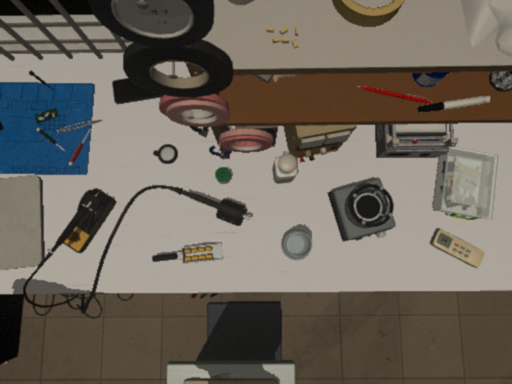

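View pics/s0.png

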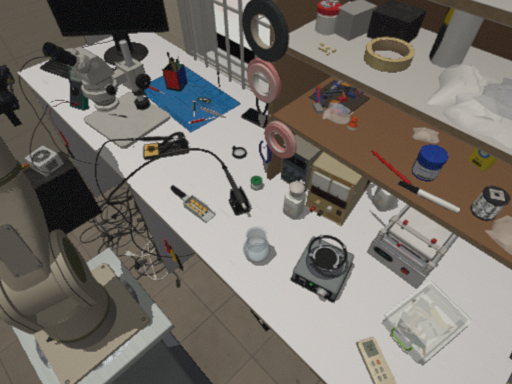

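The top view shows the scoop at about (190,253) with its nose to the right (-y), the flask at (296,242), the cradle at (371,206), the reel at (223,175), the bottle at (286,166) and the loupe at (167,153). Next I'll measure these more precisely.

```bash
cat > h.py <<'E'
from bench import status, vision, job, spotter, r
import cv2,numpy as np
from scipy.spatial.transform import Rotation as Ro
def cal(c):
  k=vision.calibration(c);R=cv2.Rodrigues(np.array(k["rvec"]))[0]
  return k,R,-R.T@np.array(k["tvec"])
def p2w(c,u,v,z):
  k,R,o=cal(c);d=R.T@np.array([(u-k["cx"])/k["fx"],(v-k["cy"])/k["fy"],1]);return o+d*(z-o[2])/d[2]
def w2p(c,P):
  k,R,o=cal(c);q=(np.atleast_2d(P)-o)@R.T;return np.c_[q[:,0]/q[:,2]*k["fx"]+k["cx"],q[:,1]/q[:,2]*k["fy"]+k["cy"]]
def goal(grasp,R):
  "grasp point + tool rotation -> shift (in 150mm shares) and turn (30deg shares) in present tool axes"
  s=status.read_state();R0=Ro.from_quat(s["eef_rot"]);p=np.array(grasp)-R.apply([0,0,r.grasp_offset])
  d=R0.inv().apply(p-s["ee_pos"])/.15;t=(R0.inv()*R).as_rotvec()/np.radians(30)
  return np.round(d,3),np.round(t,3)
E
python3 - <<'E'
from h import *
vision.camera("top");vision.camera("scene")
for c in ["top","scene"]:
  im=vision.camera(c)
  for n in ["scoop","flask","shaker"]:
    L=spotter.regions_of(c,n)
    if not L: print(n,c,"none");continue
    m=L[0]["pixels"].astype(np.uint8);v,u=np.nonzero(m);cs=cv2.findContours(m,0,1)[0]
    print(c,n,round(L[0]["conf"],2),"bbox",u.min(),u.max(),v.min(),v.max(),"area",m.sum(),"rect",cv2.minAreaRect(np.c_[u,v].astype(np.float32)))
k=lambda im,x,y,w,h:cv2.resize(im[y:y+h,x:x+w],None,fx=5,fy=5,interpolation=cv2.INTER_CUBIC)
t=vision.camera("top")
A=k(t,148,235,80,36);B=k(t,275,218,44,50);C=k(t,325,170,76,76)
out=np.zeros((600,800,3),np.uint8);out[:180,:400]=A;out[190:440,:220]=B;out[:380,410:790]=C
out=cv2.convertScaleAbs(out,alpha=1.5)
cv2.imwrite("pics/z.png",out)
E
```

```text
top scoop 0.96 bbox 152 222 243 263 area 589 rect ((187.04910278320312, 255.06935119628906), (15.813948631286621, 70.17439270019531), 81.25383758544922)
top flask 0.97 bbox 281 312 229 258 area 744 rect ((296.0, 244.0), (29.698484420776367, 29.698484420776367), 45.0)
top shaker 0.82 bbox 328 395 178 240 area 3129 rect ((363.9528503417969, 211.0849151611328), (59.202396392822266, 60.57600021362305), 74.05460357666016)
scene scoop 0.69 bbox 171 214 185 222 area 430 rect ((191.2884521484375, 202.5576934814453), (51.13247299194336, 15.085397720336914), 37.87498474121094)
scene flask 0.76 bbox 242 270 227 262 area 835 rect ((256.0, 244.5), (35.0, 28.0), 90.0)
scene shaker 0.81 bbox 291 353 235 302 area 2713 rect ((324.7000427246094, 265.60003662109375), (51.87677764892578, 60.37383270263672), 26.56505012512207)
```

View pics/z.png

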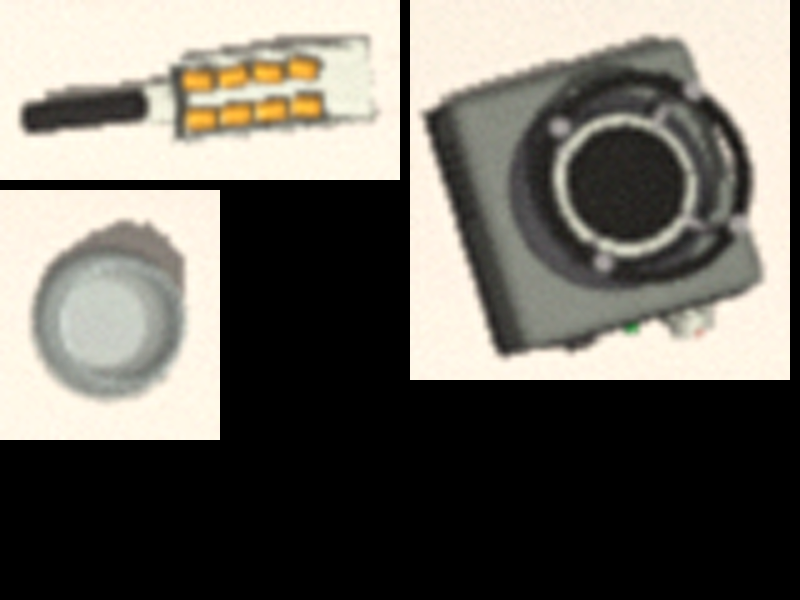

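The zoom shows the scoop handle running from px (152.4,258.4) to (177.4,256), the nose at about (222.6,251), the flask belly at about (296.6,244.5) and the pad ring centre at about (367.4,206.2).

Run:
```python
from h import *
f=lambda n,p:print(n,np.round(p,4))
f("hA",p2w("top",152.1,258,.03));f("hB",p2w("top",177,255.6,.03))
f("nose",p2w("top",222.3,250.6,.008));f("back",p2w("top",183.4,254.6,.026))
f("belly top",p2w("top",296.5,244,.032));f("pad",p2w("top",367.4,206.2,.09))
# silhouettes of flask fitted in both views
from scipy.optimize import minimize
th=np.linspace(0,2*np.pi,60)
prof=[(22,0),(39,32),(34,50),(34,14),(28,59),(28,80),(30,101),(30,105)]
def sil(c,x,y,parts):
  m=np.zeros((384*4,512*4),np.uint8);P=np.array([[x+a/1e3*np.cos(t),y+a/1e3*np.sin(t),z/1e3] for a,z in parts for t in th])
  h=cv2.convexHull(((w2p(c,P)+.5)*4).astype(np.float32)).astype(np.int32);cv2.fillPoly(m,[h],1)
  return m
M={c:spotter.regions_of(c,"flask") for c in []}
for c in ["top","scene"]:
  vision.camera(c);m=spotter.regions_of(c,"flask")[0]["pixels"].astype(np.uint8);M[c]=cv2.resize(m,None,fx=4,fy=4,interpolation=0)
def iou(c,x,y):
  s=sil(c,x,y,prof);return (s&M[c]).sum()/(s|M[c]).sum()
for cs in (["top"],["scene"],["top","scene"]):
  o=minimize(lambda q:-sum(iou(c,*q) for c in cs),[.44,-.17],method="Nelder-Mead",options=dict(initial_simplex=[[.44,-.17],[.45,-.17],[.44,-.16]],xatol=2e-4));print(cs,o.x,o.fun)
# pad check in scene: dark/white ring; print spotted
for c in ["top","scene"]:
  for n in ["cradle_pad","scoop_grip"]:
    print(c,n,np.round(spotter.boxes_of(c,n)[0]["point"],4))
s=vision.camera("scene");z=cv2.resize(s[225:310,285:360],None,fx=6,fy=6,interpolation=2)
k=lambda q:tuple(int(a) for a in ((q-[285,225]+.5)*6))
pad=p2w("top",367.4,206.2,.09)
for rad,zz,col in((.029,.09,(0,0,255)),(.05,.121,(0,255,0)),(.0415,.121,(0,255,0))):
  q=w2p("scene",[[pad[0]+rad*np.cos(t),pad[1]+rad*np.sin(t),zz] for t in th])
  for a in q: cv2.circle(z,k(a),1,col,-1)
z2=cv2.resize(vision.camera("top")[170:246,325:401],None,fx=4,fy=4,interpolation=2)
for rad,zz,col in((.029,.09,(0,0,255)),(.05,.121,(0,255,0)),(.0415,.121,(0,255,0))):
  q=w2p("top",[[pad[0]+rad*np.cos(t),pad[1]+rad*np.sin(t),zz] for t in th])
  for a in q: cv2.circle(z2,tuple(int(b) for b in (a-[325,170]+.5)*4),1,col,-1)
o=np.zeros((510,450+304,3),np.uint8);o[:,:450]=z;o[:304,450:]=z2
cv2.imwrite("pics/pad.png",cv2.convertScaleAbs(o,alpha=1.5))
```

```text
hA [0.4098 0.1952 0.03  ]
hB [0.4152 0.1326 0.03  ]
nose [0.4265 0.0209 0.008 ]
back [0.4175 0.1174 0.026 ]
belly top [ 0.4416 -0.1677  0.032 ]
pad [ 0.5288 -0.3321  0.09  ]
['top'] [ 0.44180261 -0.16669358] -0.9510423246999369
['scene'] [ 0.44275806 -0.16745321] -0.8761716071020346
['top', 'scene'] [ 0.44185764 -0.16674746] -1.8269952556801545
top cradle_pad [ 0.5292 -0.3389  0.0896]
top scoop_grip [0.4199 0.0968 0.0068]
scene cradle_pad [ 0.5304 -0.3305  0.0925]
scene scoop_grip [0.419  0.0882 0.0172]
```

View pics/pad.png

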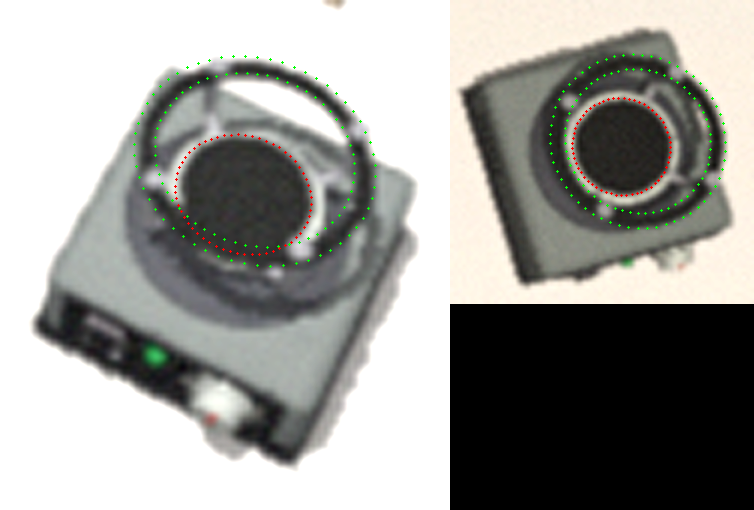

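The pad at (0.529, -0.3325) fits both views. The flask is at (0.442, -0.167), and the scoop grip at (0.4125, 0.164) with yaw -84.5°. First I'll move above the handle.

```bash
cat >> h.py <<'E'
def down(yaw): # tool pointing down, tool x = minus horizontal direction at yaw (deg)
  a=np.radians(yaw);x=-np.array([np.cos(a),np.sin(a),0]);z=np.array([0,0,-1.]);return Ro.from_matrix(np.c_[x,np.cross(z,x),z])
E
python3 - <<'E'
from h import *
print(goal([.4125,.164,.12],down(-84.5)))
E
```

```text
(array([-2.35 , -2.368,  0.808]), array([ 0.   , -0.   ,  2.292]))
```

{"fn": "play_rows", "kwargs": {"series": [[-0.2,-0.2,0.07,0,0,0],[-0.4,-0.4,0.13,0,0,0],[-0.6,-0.6,0.2,0,0,0],[-0.79,-0.79,0.27,0,0,0]], "fingers": 1}}

```text
time: 2.55
ee_pos: [0.2523, 0.4536, 0.364]
eef_rot: [0.137, 0.991, 0.0, 0.0]
ft_force: [1.4, 0.8, 0.4]
width: 0.0872
grip_force: 0.0
```

{"fn": "play_rows", "kwargs": {"series": [[-0.2,-0.2,0.07,0,0,0],[-0.4,-0.4,0.13,0,0,0],[-0.6,-0.6,0.2,0,0,0],[-0.79,-0.79,0.27,0,0,0]]}}

```text
time: 2.95
ee_pos: [0.3341, 0.3073, 0.3237]
eef_rot: [0.137, 0.991, 0.0, 0.0]
ft_force: [1.4, -0.0, 0.4]
width: 0.0871
grip_force: 0.0
```

{"fn": "play_rows", "kwargs": {"series": [[-0.2,-0.2,0.07,0,0,0],[-0.4,-0.4,0.13,0,0,0],[-0.6,-0.6,0.2,0,0,0],[-0.77,-0.79,0.27,0,0,0]]}}

```text
time: 3.35
ee_pos: [0.4132, 0.1619, 0.2833]
eef_rot: [0.137, 0.991, 0.0, 0.0]
ft_force: [0.7, 0.5, 0.4]
width: 0.0869
grip_force: 0.0
```

{"fn": "play_rows", "kwargs": {"series": [[0,0,0,0,0,0.25],[0,0,0,0,0,0.5],[0,0,0,0,0,0.76],[0,0,0,0,0,0.76]]}}

```text
time: 3.75
ee_pos: [0.4125, 0.1637, 0.2834]
eef_rot: [0.331, 0.944, 0.0, 0.0]
ft_force: [-0.2, 0.7, 1.1]
width: 0.0868
grip_force: 0.0
```

{"fn": "play_rows", "kwargs": {"series": [[0,0,0,0,0,0.25],[0,0,0,0,0,0.5],[0,0,0,0,0,0.76],[0,0,0,0,0,0.76]]}}

```text
time: 4.15
ee_pos: [0.4124, 0.1638, 0.2833]
eef_rot: [0.509, 0.861, 0.0, 0.0]
ft_force: [0.2, -0.0, -0.1]
width: 0.087
grip_force: 0.0
```

{"fn": "play_rows", "kwargs": {"series": [[0,0,0,0,0,0.25],[0,0,0,0,0,0.5],[0,0,0,0,0,0.77],[0,0,0,0,0,0.77]]}}

```text
time: 4.55
ee_pos: [0.4124, 0.1638, 0.2833]
eef_rot: [0.671, 0.742, 0.0, -0.0]
ft_force: [-0.0, -0.5, 0.1]
width: 0.0872
grip_force: 0.0
```

Run:
```python
from h import *
print(goal([.4125,.164,.024],down(-84.5)));print(status.read_state()["joint_positions"].round(2))
```

```text
(array([0.001, 0.001, 0.639]), array([ 0.   , -0.   ,  0.009]))
[-0.81  0.04  0.34  2.08 -0.01  1.03 -0.36]
```

{"fn": "play_rows", "kwargs": {"series": [[0,0,0.25,0,0,0],[0,0,0.5,0,0,0],[0,0,0.6,0,0,0],[0,0,0.64,0,0,0],[0,0,0.64,0,0,0]]}}

```text
time: 5.05
ee_pos: [0.4123, 0.1638, 0.187]
eef_rot: [0.67, 0.742, -0.0, -0.0]
ft_force: [0.7, -0.5, -0.0]
width: 0.0868
grip_force: 0.0
```

{"fn": "play_rows", "kwargs": {"series": [[0,0,0,0,0,0],[0,0,0,0,0,0],[0,0,0,0,0,0],[0,0,0,0,0,0],[0,0,0,0,0,0]], "fingers": -1, "squeeze": 50}}

```text
time: 5.55
ee_pos: [0.4124, 0.1638, 0.1875]
eef_rot: [0.672, 0.741, 0.0, -0.0]
ft_force: [0.7, -0.3, 0.7]
width: 0.0552
grip_force: 0.0
```

{"fn": "play_rows", "kwargs": {"series": [[0,0,0,0,0,0],[0,0,0,0,0,0],[0,0,0,0,0,0]]}}

```text
time: 5.85
ee_pos: [0.4124, 0.1638, 0.1872]
eef_rot: [0.672, 0.741, 0.0, -0.0]
ft_force: [0.1, 0.6, 0.4]
width: 0.0309
grip_force: 0.0
```

{"fn": "play_rows", "kwargs": {"series": [[0,0,0,0,0,0],[0,0,0,0,0,0],[0,0,0,0,0,0],[0,0,0,0,0,0],[0,0,0,0,0,0]]}}

```text
time: 6.35
ee_pos: [0.4124, 0.1638, 0.1872]
eef_rot: [0.672, 0.741, 0.0, -0.0]
ft_force: [0.8, 0.8, -0.7]
width: 0.0156
grip_force: 50.0
```

{"fn": "play_rows", "kwargs": {"series": [[0,0,-0.1,0,0,0],[0,0,-0.3,0,0,0],[0,0,-0.6,0,0,0],[0,0,-0.8,0,0,0],[0,0,-1,0,0,0]]}}

```text
time: 6.85
ee_pos: [0.4121, 0.1635, 0.3386]
eef_rot: [0.672, 0.74, 0.0, -0.0]
ft_force: [0.2, 0.3, -2.5]
width: 0.0156
grip_force: 50.0
```

Run:
```python
from h import *
print(status.read_state()["ft_force"],status.read_state()["grip_force"])
a=vision.camera("top");b=vision.camera("scene")
o=np.hstack([cv2.resize(a[215:285,130:240],(400,300)),cv2.resize(b[150:240,140:260],(400,300))])
cv2.imwrite("pics/l.png",cv2.convertScaleAbs(o,alpha=1.4))
```

```text
[ 0.17722339  0.28923497 -2.46238715] 49.967343639582396
```

View pics/l.png

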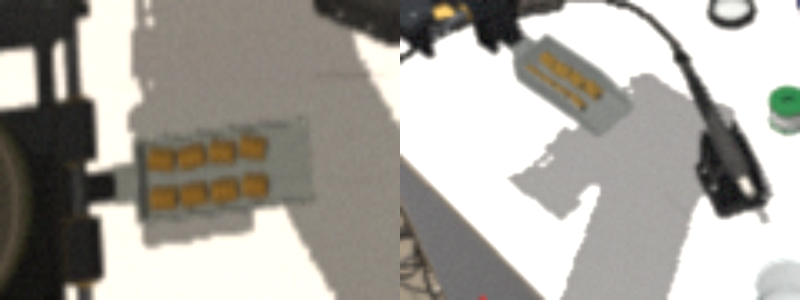

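The scoop is held level with all eight spacers in it. The nose is near top px (215,252). Now I'll plan the transfer and the pour rows.

```bash
cat >> h.py <<'E'
LIP=np.array([-.143,0,r.grasp_offset+.021])
F=np.array([.442,-.167,0])
def pour(yaw,tilt,back=.008,z=.113):
  "TCP pos, rot with the lip at height z, `back` behind the flask axis"
  d=np.array([np.cos(np.radians(yaw)),np.sin(np.radians(yaw)),0]);R=down(yaw)*Ro.from_euler("y",tilt,degrees=True)
  return F-back*d+[0,0,z]-R.apply(LIP),R
def rel(p,R,p0,R0): return np.round(np.r_[R0.inv().apply(p-p0)/.15,(R0.inv()*R).as_rotvec()/np.radians(30)],3).tolist()
def now():
  s=status.read_state();return s["ee_pos"],Ro.from_quat(s["eef_rot"])
E
python3 - <<'E'
from h import *
p0,R0=now();lip=p0+R0.apply(LIP);print("lip",lip,"img",p2w("top",215.2,252.1,.158))
P=[("start0",pour(-95,0,.008,.15)),("t25",pour(-95,25,.008,.13))]
print(rel(*P[0][1],p0,R0));print(rel(*P[1][1],*P[0][1]))
E
```

```text
lip [0.42799643 0.02239314 0.15577519] img [0.42496806 0.02135651 0.158     ]
[-1.225, 0.161, 0.038, 0.009, -0.007, 0.351]
[-0.609, -0.0, -0.154, 0.0, 0.833, 0.0]
```

{"fn": "play_rows", "kwargs": {"series": [[-0.1,0.01,0,0,0,0],[-0.25,0.04,0.01,0,0,0.05],[-0.4,0.06,0.01,0,0,0.1],[-0.55,0.08,0.02,0,0,0.15],[-0.65,0.1,0.02,0,0,0.18]]}}

```text
time: 7.45
ee_pos: [0.4371, 0.0652, 0.3337]
eef_rot: [0.708, 0.706, -0.0, -0.0]
ft_force: [0.3, 0.3, -2.6]
width: 0.0156
grip_force: 50.0
```

Run:
```python
from h import *
p0,R0=now();P=pour(-95,0,.008,.15)
print(rel(*P,p0,R0))
for t in (8,16,25): print(rel(*pour(-95,t,.008,.15-.02*t/25),*P))
P=pour(-95,25,.008,.13)
for t in (31,37,43,49,55): print(rel(*pour(-95,t,.008,.13-.017*(t-25)/12 if t<37 else .113),*P))
```

```text
[-0.545, 0.122, -0.005, -0.001, 0.001, 0.163]
[-0.18, -0.0, -0.078, 0.0, 0.267, 0.0]
[-0.376, 0.0, -0.13, 0.0, 0.533, 0.0]
[-0.609, -0.0, -0.154, 0.0, 0.833, 0.0]
[-0.158, 0.0, -0.042, 0.0, 0.2, 0.0]
[-0.324, -0.0, -0.069, -0.0, 0.4, -0.0]
[-0.475, -0.0, -0.132, 0.0, 0.6, -0.0]
[-0.631, -0.0, -0.179, 0.0, 0.8, 0.0]
[-0.791, -0.0, -0.209, 0.0, 1.0, -0.0]
```

{"fn": "play_rows", "kwargs": {"series": [[-0.1,0.02,0,0,0,0.03],[-0.25,0.06,0,0,0,0.08],[-0.4,0.09,0,0,0,0.13],[-0.5,0.115,-0.005,0,0,0.163],[-0.545,0.122,-0.005,0,0,0.163]]}}

```text
time: 7.95
ee_pos: [0.4556, -0.0153, 0.3351]
eef_rot: [0.737, 0.676, 0.0, 0.0]
ft_force: [-0.3, -0.3, -2.4]
width: 0.0152
grip_force: 50.0
```

{"fn": "play_rows", "kwargs": {"series": [[-0.09,0,-0.04,0,0.133,0],[-0.18,0,-0.078,0,0.267,0],[-0.376,0,-0.13,0,0.533,0],[-0.5,0,-0.145,0,0.69,0],[-0.609,0,-0.154,0,0.833,0]]}}

```text
time: 8.45
ee_pos: [0.4477, -0.1056, 0.3586]
eef_rot: [0.718, 0.661, 0.161, -0.147]
ft_force: [0.1, 0.1, -1.9]
width: 0.0158
grip_force: 50.0
```

{"fn": "play_rows", "kwargs": {"series": [[0,0,0,0,0,0]]}}

```text
time: 8.55
ee_pos: [0.4475, -0.1068, 0.358]
eef_rot: [0.72, 0.66, 0.16, -0.146]
ft_force: [-0.3, 0.1, -1.8]
width: 0.0157
grip_force: 50.0
```

Run:
```python
from h import *
p0,R0=now();lip=p0+R0.apply(LIP);print("lip-F",lip-F,status.read_state()["joint_positions"].round(2))
a=vision.camera("top");b=vision.camera("scene")
o=np.hstack([cv2.resize(a[200:290,230:340],(400,330)),cv2.resize(b[170:290,180:310],(400,330))])
o=np.ascontiguousarray(cv2.convertScaleAbs(o,alpha=1.4))
q=(w2p("top",lip)[0]-[230,200])*[400/110,330/90];q2=(w2p("scene",lip)[0]-[180,170])*[400/130,330/120]+[400,0]
for k in (q,q2):cv2.circle(o,tuple(int(x) for x in k),3,(0,0,255),-1)
cv2.imwrite("pics/p25.png",o)
for t in (31,37,43,49,55): print(rel(*pour(-95,t,.008,.13-.017*(t-25)/12 if t<37 else .113),p0,R0))
```

```text
lip-F [0.00110434 0.00889118 0.13037751] [-0.45  0.03  0.77  1.96 -0.47  1.3   0.39]
[-0.164, -0.002, -0.042, -0.0, 0.199, 0.001]
[-0.331, -0.002, -0.069, -0.001, 0.399, 0.001]
[-0.481, -0.002, -0.132, -0.001, 0.599, 0.001]
[-0.637, -0.002, -0.179, -0.001, 0.799, 0.001]
[-0.797, -0.002, -0.21, -0.001, 0.999, 0.001]
```

View pics/p25.png

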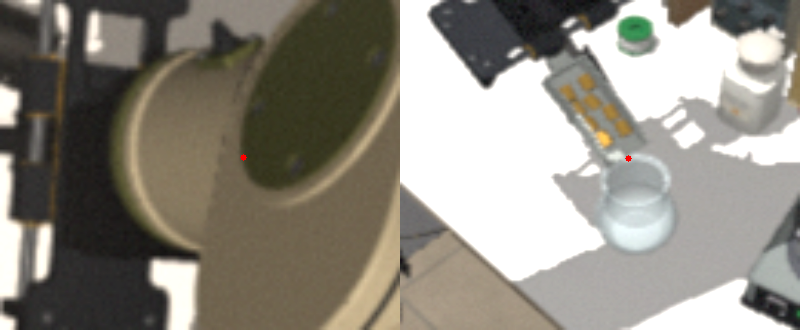

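In the scene crop the lip is at about (628,155), over the mouth at about (637,172), and one spacer is already sliding toward the nose. I'll lower first, then tilt.

Run:
```python
from h import *
p0,R0=now()
for t in (25,30,36,43,50): print(rel(*pour(-95,t,.008,.122 if t==25 else .113),p0,R0))
P=pour(-95,50,.008,.113)
for t in (54,58,62,66): print(rel(*pour(-95,t,.008,.113),*P))
```

```text
[-0.045, -0.002, 0.039, -0.005, 0.005, 0.008]
[-0.181, -0.003, 0.015, -0.006, 0.171, 0.007]
[-0.322, -0.004, -0.065, -0.006, 0.371, 0.007]
[-0.497, -0.005, -0.14, -0.007, 0.605, 0.007]
[-0.68, -0.006, -0.193, -0.007, 0.838, 0.006]
[-0.088, -0.0, -0.064, 0.0, 0.133, -0.0]
[-0.18, -0.0, -0.121, 0.0, 0.267, -0.0]
[-0.277, 0.0, -0.171, 0.0, 0.4, 0.0]
[-0.376, 0.0, -0.215, -0.0, 0.533, -0.0]
```

{"fn": "play_rows", "kwargs": {"series": [[-0.045,-0.002,0.039,0,0,0],[-0.181,-0.003,0.015,0,0.171,0],[-0.322,-0.004,-0.065,0,0.371,0],[-0.41,-0.004,-0.105,0,0.488,0],[-0.497,-0.005,-0.14,0,0.605,0]]}}

```text
time: 9.15
ee_pos: [0.4409, -0.1804, 0.3449]
eef_rot: [0.684, 0.63, 0.271, -0.25]
ft_force: [0.5, 0.3, -1.9]
width: 0.0154
grip_force: 50.0
```

{"fn": "play_rows", "kwargs": {"series": [[0,0,0,0,0,0],[0,0,0,0,0,0],[0,0,0,0,0,0]]}}

```text
time: 9.45
ee_pos: [0.441, -0.1794, 0.3455]
eef_rot: [0.684, 0.631, 0.27, -0.249]
ft_force: [0.2, -0.2, -2.4]
width: 0.0155
grip_force: 50.0
```

Run:
```python
from h import *
p0,R0=now();lip=p0+R0.apply(LIP);print("lip-F",lip-F,status.read_state()["joint_positions"].round(2),status.read_state()["ft_force"])
for t in (43,46.5,50,54,58,62): print(rel(*pour(-95,t,.008,.113),p0,R0))
b=vision.camera("scene");cv2.imwrite("pics/p43.png",cv2.convertScaleAbs(cv2.resize(b[170:290,180:310],None,fx=4,fy=4,interpolation=2),alpha=1.4))
```

```text
lip-F [0.00073816 0.00904918 0.11307125] [-0.23  0.25  0.85  1.89 -0.8   1.58  0.77] [ 0.23568517 -0.18231977 -2.3536462 ]
[-0.004, -0.001, -0.003, -0.009, -0.002, 0.009]
[-0.081, -0.002, -0.059, -0.009, 0.114, 0.009]
[-0.161, -0.002, -0.111, -0.01, 0.231, 0.009]
[-0.256, -0.003, -0.163, -0.01, 0.364, 0.008]
[-0.355, -0.004, -0.209, -0.01, 0.498, 0.008]
[-0.456, -0.004, -0.247, -0.011, 0.631, 0.008]
```

View pics/p43.png

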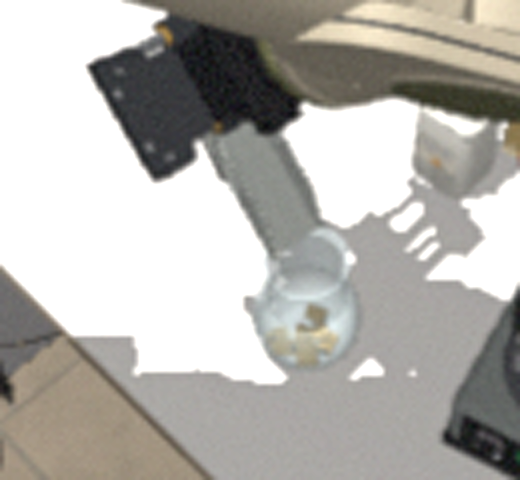

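The flask at about (305,330) in the crop now holds spacers. I'll tilt further to empty the scoop.

{"fn": "play_rows", "kwargs": {"series": [[-0.08,0,-0.06,0,0.114,0],[-0.16,0,-0.111,0,0.231,0],[-0.256,0,-0.163,0,0.364,0],[-0.355,0,-0.209,0,0.498,0],[-0.456,0,-0.247,0,0.631,0]]}}

```text
time: 10.0
ee_pos: [0.4349, -0.2554, 0.326]
eef_rot: [0.629, 0.581, 0.38, -0.35]
ft_force: [0.2, 0.8, -2.4]
width: 0.0157
grip_force: 50.0
```

{"fn": "play_rows", "kwargs": {"series": [[0,0,0,0,0,0],[0,0,0,0,0,0],[0,0,0,0,0,0],[0,0,0,0,0,0],[0,0,0,0,0,0]]}}

```text
time: 10.5
ee_pos: [0.4347, -0.255, 0.3264]
eef_rot: [0.63, 0.581, 0.379, -0.349]
ft_force: [0.3, -0.1, -1.9]
width: 0.0153
grip_force: 50.0
```

Run:
```python
from h import *
p0,R0=now();lip=p0+R0.apply(LIP);print("lip-F",lip-F,status.read_state()["joint_positions"].round(2),status.read_state()["ft_force"])
P=pour(-95,62)
for t,z in ((54,.13),(46,.145),(38,.16),(32,.16)): print(rel(*pour(-95,t,.008,z),*P))
P=pour(-95,32,.008,.16)
for t,b in ((24,.02),(16,.04),(8,.06),(2,.08)): print(rel(*pour(-95,t,b,.16),*P))
```

```text
lip-F [0.00075715 0.00759247 0.11360121] [ 0.06  0.5   0.79  1.79 -1.02  1.94  0.99] [ 0.2862337  -0.14989947 -1.90281695]
[0.262, -0.0, 0.091, -0.0, -0.267, -0.0]
[0.49, -0.0, 0.21, 0.0, -0.533, 0.0]
[0.695, -0.0, 0.347, 0.0, -0.8, -0.0]
[0.764, -0.0, 0.494, -0.0, -1.0, 0.0]
[0.23, -0.0, 0.187, 0.0, -0.267, -0.0]
[0.483, -0.0, 0.423, 0.0, -0.533, 0.0]
[0.712, -0.0, 0.678, 0.0, -0.8, -0.0]
[0.894, -0.0, 0.896, 0.0, -1.0, -0.0]
```

{"fn": "play_rows", "kwargs": {"series": [[0.262,0,0.091,0,-0.267,0],[0.49,0,0.21,0,-0.533,0],[0.695,0,0.347,0,-0.8,0],[0.764,0,0.494,0,-1,0]]}}

```text
time: 10.9
ee_pos: [0.4448, -0.1357, 0.3949]
eef_rot: [0.707, 0.652, 0.204, -0.184]
ft_force: [-0.7, 1.0, -0.7]
width: 0.0151
grip_force: 50.0
```

{"fn": "play_rows", "kwargs": {"series": [[0.23,0,0.187,0,-0.267,0],[0.483,0,0.423,0,-0.533,0],[0.712,0,0.678,0,-0.8,0],[0.894,0,0.896,0,-1,0],[0.894,0,0.896,0,-1,0]]}}

```text
time: 11.4
ee_pos: [0.4585, 0.0546, 0.3484]
eef_rot: [0.732, 0.681, 0.012, -0.012]
ft_force: [0.4, -1.0, -1.6]
width: 0.0155
grip_force: 50.0
```

Run:
```python
from h import *
p0,R0=now();print("lip",p0+R0.apply(LIP),status.read_state()["ft_force"],p0)
t=vision.camera("top");b=vision.camera("scene")
for n in ["spacer0"]:
  for c in ["top","scene"]: print(c,[(np.round(d["point"],3).tolist(),round(d["conf"],2)) for d in spotter.boxes_of(c,n)])
o=np.hstack([cv2.resize(t[205:285,195:325],(400,246)),cv2.resize(b[170:275,180:300],(400,350))[:246+0]]) if 0 else None
A=cv2.resize(t[205:285,185:325],(700,400),interpolation=2);cv2.imwrite("pics/e.png",cv2.convertScaleAbs(A,alpha=1.5))
B=cv2.resize(b[165:275,170:290],None,fx=5,fy=5,interpolation=2);cv2.imwrite("pics/e2.png",cv2.convertScaleAbs(B,alpha=1.3))
s=rel(*[pour(-84.5,0,0,.17)[0],pour(-84.5,0,0,.17)[1]],p0,R0);print(s)
# return: back above original grasp point, z .1235
R=down(-84.5);print(rel(np.array([.4125,.164,.1235])-R.apply([0,0,r.grasp_offset]),R,p0,R0))
```

```text
lip [ 0.44844708 -0.0818178   0.15922362] [ 0.38630976 -0.99048788 -1.64003435] [0.45847444 0.05455158 0.34841161]
top [([0.445, -0.165, 0.05], 0.5)]
scene []
[-0.539, -0.163, -0.058, 0.003, -0.064, -0.32]
[0.692, -0.357, 0.433, 0.003, -0.064, -0.32]
```

View pics/e.png

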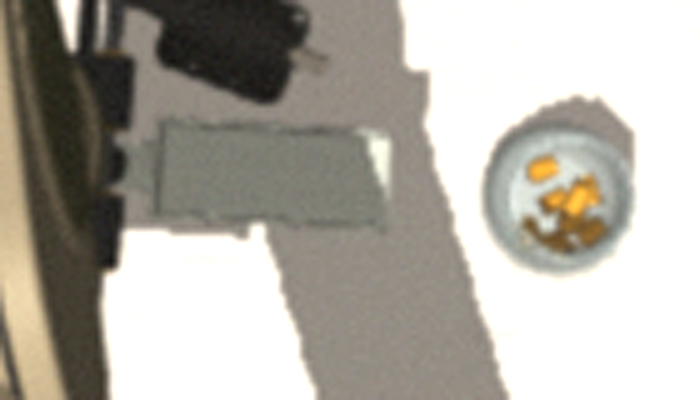

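View pics/e2.png

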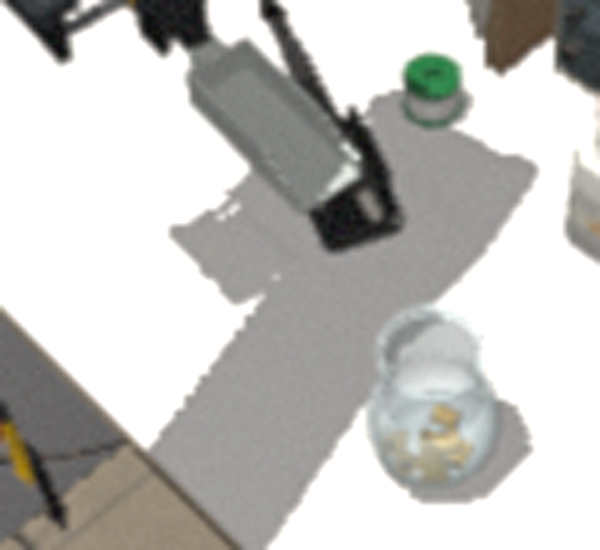

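The scoop is empty, the spacers are in the flask and the bench is clear. Now I'll return the scoop.

{"fn": "play_rows", "kwargs": {"series": [[0.18,-0.09,0,0,-0.02,-0.08],[0.36,-0.18,0.1,0,-0.04,-0.16],[0.55,-0.28,0.2,0,-0.064,-0.25],[0.692,-0.357,0.36,0,-0.064,-0.32],[0.692,-0.357,0.433,0,-0.064,-0.32]]}}

```text
time: 12.1
ee_pos: [0.4139, 0.1587, 0.2875]
eef_rot: [0.676, 0.737, 0.002, -0.001]
ft_force: [-0.5, -0.8, -1.6]
width: 0.0156
grip_force: 50.0
```

{"fn": "play_rows", "kwargs": {"series": [[0,0,0,0,0,0],[0,0,0,0,0,0]]}}

```text
time: 12.3
ee_pos: [0.4158, 0.156, 0.2892]
eef_rot: [0.678, 0.735, 0.002, 0.0]
ft_force: [-0.2, -0.3, -1.0]
width: 0.0155
grip_force: 50.0
```

Run:
```python
from h import *
print(goal([.4125,.164,.0245],down(-84.5)),status.read_state()["ft_force"])
```

```text
(array([ 0.054, -0.02 ,  0.675]), array([ 0.007, -0.005, -0.028])) [-0.17855982 -0.31979986 -0.97806282]
```

{"fn": "play_rows", "kwargs": {"series": [[0.02,-0.01,0.2,0.007,-0.005,-0.028],[0.054,-0.02,0.4,0.007,-0.005,-0.028],[0.054,-0.02,0.57,0.007,-0.005,-0.028],[0.054,-0.02,0.65,0.007,-0.005,-0.028],[0.054,-0.02,0.672,0.007,-0.005,-0.028]]}}

```text
time: 12.8
ee_pos: [0.4121, 0.1648, 0.1876]
eef_rot: [0.672, 0.741, -0.001, 0.0]
ft_force: [-0.5, 0.7, -0.8]
width: 0.0154
grip_force: 50.0
```

{"fn": "play_rows", "kwargs": {"series": [[0,0,0.004,0,0,0],[0,0,0.004,0,0,0]]}}

```text
time: 13.0
ee_pos: [0.4123, 0.1656, 0.1883]
eef_rot: [0.671, 0.741, 0.001, 0.0]
ft_force: [-0.4, 0.2, -1.9]
width: 0.0156
grip_force: 50.0
```

Run:
```python
from h import *
print(goal([.4125,.164,.0237],down(-84.5)),status.read_state()["ft_force"],status.read_state()["ee_pos"])
```

```text
(array([-0.011,  0.   ,  0.008]), array([ 0.002, -0.001,  0.005])) [-0.36316919  0.24840013 -1.93757069] [0.41231008 0.16563506 0.18834461]
```

Lower by about 1 mm and release, then rise. Next I'll head for the flask.

{"fn": "play_rows", "kwargs": {"series": [[0,0,0.008,0,0,0],[0,0,0.008,0,0,0]]}}

```text
time: 13.2
ee_pos: [0.4122, 0.1659, 0.187]
eef_rot: [0.671, 0.741, 0.001, 0.0]
ft_force: [0.7, -0.2, 4.7]
width: 0.0156
grip_force: 50.0
```

{"fn": "play_rows", "kwargs": {"series": [[0,0,0,0,0,0],[0,0,0,0,0,0],[0,0,0,0,0,0],[0,0,0,0,0,0],[0,0,0,0,0,0]], "fingers": 1}}

```text
time: 13.7
ee_pos: [0.4116, 0.1656, 0.1859]
eef_rot: [0.671, 0.741, -0.0, -0.0]
ft_force: [-0.8, -0.5, 0.4]
width: 0.0476
grip_force: 0.0
```

{"fn": "play_rows", "kwargs": {"series": [[0,0,0,0,0,0],[0,0,-0.2,0,0,0],[0,0,-0.5,0,0,0],[0,0,-0.8,0,0,0],[0,0,-1,0,0,0]]}}

```text
time: 14.2
ee_pos: [0.4119, 0.1656, 0.339]
eef_rot: [0.671, 0.741, 0.001, 0.0]
ft_force: [0.8, 0.1, -0.2]
width: 0.0841
grip_force: 0.0
```

Run:
```python
from h import *
b=vision.camera("scene");t=vision.camera("top")
print([np.round(d["point"],3) for d in spotter.boxes_of("scene","scoop")],[np.round(d["point"],3) for d in spotter.boxes_of("top","scoop")])
m=spotter.regions_of("top","flask")[0]["pixels"];v,u=np.nonzero(m);print("flask bbox",u.min(),u.max(),v.min(),v.max())
m=spotter.regions_of("scene","flask")[0]["pixels"];v,u=np.nonzero(m);print("flask bbox",u.min(),u.max(),v.min(),v.max())
cv2.imwrite("pics/r.png",cv2.convertScaleAbs(cv2.resize(b[165:275,160:290],None,fx=4.5,fy=4.5,interpolation=2),alpha=1.3))
for yaw in (-110,-100,-90):print(yaw,goal([.442,-.167,.18],down(yaw)),status.read_state()["joint_positions"].round(2))
```

```text
[array([0.418, 0.089, 0.007])] [array([0.419, 0.093, 0.001])]
flask bbox 281 311 230 258
flask bbox 243 270 226 262
-110 (array([-2.226, -0.017, -0.055]), array([-0.003,  0.003,  0.857])) [-0.88 -0.03  0.39  2.03  0.01  1.15 -0.4 ]
-100 (array([-2.226, -0.017, -0.055]), array([-0.004,  0.003,  0.524])) [-0.88 -0.03  0.39  2.03  0.01  1.15 -0.4 ]
-90 (array([-2.226, -0.017, -0.055]), array([-0.004,  0.003,  0.19 ])) [-0.88 -0.03  0.39  2.03  0.01  1.15 -0.4 ]
```

View pics/r.png

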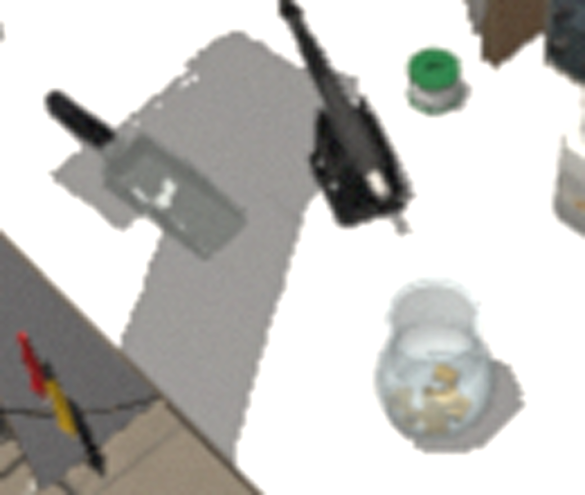

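The scoop is flat on the bench and the flask hasn't moved. Moving above the flask.

{"fn": "play_rows", "kwargs": {"series": [[-0.2,0,0,0,0,0],[-0.5,0,0,0,0,0],[-0.8,0,-0.02,0,0,0],[-1,0,-0.03,0,0,0]]}}

```text
time: 14.9
ee_pos: [0.4261, 0.0136, 0.3395]
eef_rot: [0.672, 0.741, -0.001, -0.0]
ft_force: [0.9, 0.3, 0.0]
width: 0.087
grip_force: 0.0
```

{"fn": "play_rows", "kwargs": {"series": [[-0.3,0,0,0,0,0.1],[-0.6,0,-0.01,0,0,0.25],[-0.9,0,-0.02,0,0,0.4],[-1,0,-0.025,0,0,0.52]]}}

```text
time: 15.3
ee_pos: [0.4407, -0.137, 0.3436]
eef_rot: [0.768, 0.64, -0.001, 0.0]
ft_force: [-0.9, -0.9, 0.2]
width: 0.0868
grip_force: 0.0
```

{"fn": "play_rows", "kwargs": {"series": [[0,0,0,0,0,0],[0,0,0,0,0,0]]}}

```text
time: 15.5
ee_pos: [0.4414, -0.1318, 0.3434]
eef_rot: [0.765, 0.644, -0.001, -0.001]
ft_force: [-0.2, 0.4, 0.1]
width: 0.0871
grip_force: 0.0
```

Run:
```python
from h import *
print(goal([.442,-.167,.083],down(-100)),status.read_state()["joint_positions"].round(2))
```

```text
(array([-0.23 ,  0.046,  0.646]), array([-0.004,  0.002,  0.007])) [-0.56 -0.02  0.76  1.99  0.02  1.17  0.02]
```

{"fn": "play_rows", "kwargs": {"series": [[-0.15,0.03,0,0,0,0],[-0.23,0.046,0,0,0,0],[-0.23,0.046,0.2,0,0,0],[-0.23,0.046,0.4,0,0,0],[-0.23,0.046,0.6,0,0,0]]}}

```text
time: 16.0
ee_pos: [0.4424, -0.166, 0.2528]
eef_rot: [0.764, 0.645, -0.0, -0.0]
ft_force: [1.2, -0.5, 0.2]
width: 0.0869
grip_force: 0.0
```

{"fn": "play_rows", "kwargs": {"series": [[0,0,0.046,0,0,0],[0,0,0.046,0,0,0],[0,0,0.046,0,0,0]]}}

```text
time: 16.3
ee_pos: [0.4429, -0.1676, 0.2484]
eef_rot: [0.765, 0.644, 0.0, 0.0]
ft_force: [-0.2, -0.9, 0.9]
width: 0.0874
grip_force: 0.0
```

Run:
```python
from h import *
print(goal([.442,-.167,.083],down(-100)))
```

```text
(array([ 0.003, -0.006,  0.013]), array([0.001, 0.   , 0.006]))
```

{"fn": "play_rows", "kwargs": {"series": [[0,0,0,0,0,0],[0,0,0,0,0,0],[0,0,0,0,0,0],[0,0,0,0,0,0],[0,0,0,0,0,0]], "fingers": -1, "squeeze": 35}}

```text
time: 16.8
ee_pos: [0.4423, -0.168, 0.2476]
eef_rot: [0.765, 0.643, -0.0, 0.0]
ft_force: [-1.3, 0.0, 3.8]
width: 0.0577
grip_force: 34.9
```

{"fn": "play_rows", "kwargs": {"series": [[0,0,0,0,0,0],[0,0,0,0,0,0],[0,0,0,0,0,0]]}}

```text
time: 17.1
ee_pos: [0.4424, -0.1681, 0.2476]
eef_rot: [0.765, 0.643, -0.0, 0.0]
ft_force: [-1.5, 1.0, 5.4]
width: 0.0577
grip_force: 34.9
```

A width of 57.7 mm and a 5 N upward force suggest the pads are touching the rim bead. I'll regrip 4 mm lower, at mid-neck.

{"fn": "play_rows", "kwargs": {"series": [[0,0,0,0,0,0],[0,0,0,0,0,0],[0,0,0,0,0,0],[0,0,0.015,0,0,0],[0,0,0.028,0,0,0]], "fingers": 1}}

```text
time: 17.6
ee_pos: [0.4423, -0.168, 0.243]
eef_rot: [0.765, 0.644, -0.0, -0.0]
ft_force: [0.0, 0.5, -0.6]
width: 0.0846
grip_force: 0.0
```

{"fn": "play_rows", "kwargs": {"series": [[0,0,0,0,0,0],[0,0,0,0,0,0]]}}

```text
time: 17.8
ee_pos: [0.4423, -0.1681, 0.2431]
eef_rot: [0.765, 0.643, -0.0, -0.0]
ft_force: [-0.3, -0.1, -0.0]
width: 0.0869
grip_force: 0.0
```

{"fn": "play_rows", "kwargs": {"series": [[0,0,0,0,0,0],[0,0,0,0,0,0],[0,0,0,0,0,0],[0,0,0,0,0,0],[0,0,0,0,0,0]], "fingers": -1, "squeeze": 35}}

```text
time: 18.3
ee_pos: [0.4423, -0.168, 0.2433]
eef_rot: [0.765, 0.643, -0.0, -0.0]
ft_force: [-0.5, 0.5, 0.6]
width: 0.0579
grip_force: 35.0
```

{"fn": "play_rows", "kwargs": {"series": [[0,0,0,0,0,0],[0,0,0,0,0,0],[0,0,0,0,0,0]]}}

```text
time: 18.6
ee_pos: [0.4423, -0.168, 0.2433]
eef_rot: [0.765, 0.643, -0.0, -0.0]
ft_force: [-0.5, -0.2, 1.0]
width: 0.0582
grip_force: 35.0
```

{"fn": "play_rows", "kwargs": {"series": [[0,0,-0.05,0,0,0],[0,0,-0.2,0,0,0],[0,0,-0.5,0,0,0],[0,0,-0.8,0,0,0],[0,0,-1,0,0,0]], "squeeze": 45}}

```text
time: 19.1
ee_pos: [0.4422, -0.1686, 0.3964]
eef_rot: [0.766, 0.643, 0.001, 0.001]
ft_force: [0.5, 0.7, -1.8]
width: 0.0576
grip_force: 45.0
```

{"fn": "play_rows", "kwargs": {"series": [[0,0,-0.06,0,0,0],[0,0,-0.06,0,0,0]]}}

```text
time: 19.3
ee_pos: [0.4424, -0.1681, 0.403]
eef_rot: [0.765, 0.644, 0.001, 0.0]
ft_force: [0.0, -0.0, -3.5]
width: 0.0572
grip_force: 45.0
```

```bash
cat >> h.py <<'E'
PAD=np.array([.5293,-.3327])
prof=[(22,0),(39,32),(36.5,46),(36.5,18),(28,59),(28,80),(30,101),(30,105)]
E
python3 - <<'E'
from h import *
s=status.read_state();print(s["ft_force"],s["width"],s["grip_force"],s["ee_pos"],s["joint_positions"].round(2))
vision.camera("scene");vision.camera("top")
for c in("scene","top"):
  L=spotter.regions_of(c,"flask")
  if L: v,u=np.nonzero(L[0]["pixels"]);print(c,L[0]["conf"],u.min(),u.max(),v.min(),v.max())
th=np.linspace(0,6.28,60)
for c in("scene","top"):
  P=np.array([[s["ee_pos"][0]+a/1e3*np.cos(t),s["ee_pos"][1]+a/1e3*np.sin(t),z/1e3+s["ee_pos"][2]-.2433] for a,z in prof for t in th]);q=w2p(c,P);print("exp",c,q.min(0),q.max(0))
for yaw in(-100,-110):print(goal([*PAD,.24],down(yaw)))
E
```

```text
[ 0.03311238 -0.02530463 -3.52195784] 0.05724027404423667 44.9917730675687 [ 0.44242834 -0.16810839  0.40304244] [-0.56 -0.06  0.81  1.88  0.04  1.3   0.07]
scene 0.81 241 271 191 231
top 0.58 286 294 229 254
exp scene [240.87039567 188.11373323] [272.45752984 232.01621672]
exp top [286.0484003  224.13611684] [326.17822798 262.2277183 ]
(array([-0.983,  0.762, -0.02 ]), array([-0.006,  0.002,  0.003]))
(array([-0.983,  0.762, -0.02 ]), array([-0.005,  0.002,  0.337]))
```

{"fn": "play_rows", "kwargs": {"series": [[-0.1,0.08,0,0,0,0],[-0.28,0.22,0,0,0,0],[-0.46,0.36,0,0,0,0],[-0.62,0.48,0,0,0,0],[-0.78,0.6,-0.01,0,0,0]]}}

```text
time: 20.0
ee_pos: [0.5116, -0.2995, 0.4017]
eef_rot: [0.765, 0.644, -0.001, -0.001]
ft_force: [-0.6, 1.1, -1.3]
width: 0.0572
grip_force: 45.0
```

{"fn": "play_rows", "kwargs": {"series": [[-0.1,0.08,0,0,0,0],[-0.16,0.13,0,0,0,0],[-0.2,0.16,0,0,0,0],[-0.2,0.16,0,0,0,0]]}}

```text
time: 20.4
ee_pos: [0.5293, -0.333, 0.4025]
eef_rot: [0.766, 0.643, -0.001, -0.001]
ft_force: [0.4, -0.1, -2.3]
width: 0.058
grip_force: 45.0
```

{"fn": "play_rows", "kwargs": {"series": [[0,0,0,0,0,0],[0,0,0,0,0,0]]}}

```text
time: 20.6
ee_pos: [0.5293, -0.3317, 0.4037]
eef_rot: [0.765, 0.644, -0.0, -0.0]
ft_force: [-0.1, 0.6, -2.2]
width: 0.0577
grip_force: 45.0
```

```bash
cat > chk.py <<'E'
from h import *
s=status.read_state();print(s["ft_force"],s["width"],s["ee_pos"],s["joint_positions"].round(2))
print(goal([*PAD,.1708],down(-100)))
vision.camera("scene");vision.camera("top")
th=np.linspace(0,6.28,60)
for c in("scene","top"):
  L=spotter.regions_of(c,"flask")
  if L: v,u=np.nonzero(L[0]["pixels"]);print(c,L[0]["conf"],u.min(),u.max(),v.min(),v.max())
  P=np.array([[s["ee_pos"][0]+a/1e3*np.cos(t),s["ee_pos"][1]+a/1e3*np.sin(t),z/1e3+s["ee_pos"][2]-.2433] for a,z in prof for t in th]);q=w2p(c,P);print("exp",c,q.min(0),q.max(0))
E
python3 chk.py
```

```text
[-0.11037635  0.56913534 -2.24114141] 0.05768410662767951 [ 0.52934036 -0.33171802  0.40366057] [-0.18  0.44  0.91  1.5  -0.35  1.37  0.58]
(array([-0.007,  0.001,  0.462]), array([-0.001, -0.001,  0.005]))
scene 0.84 317 349 214 252
exp scene [314.89571276 206.61976145] [350.87877999 251.93817739]
top 0.93 362 392 183 218
exp top [362.58315079 179.96836044] [411.27323551 219.09365504]
```

{"fn": "play_rows", "kwargs": {"series": [[-0.014,0,0.1,0,0,0],[-0.014,0,0.22,0,0,0],[-0.014,0,0.34,0,0,0],[-0.014,0,0.4,0,0,0],[-0.014,0,0.4,0,0,0]]}}

```text
time: 21.3
ee_pos: [0.5287, -0.3341, 0.342]
eef_rot: [0.765, 0.643, -0.001, -0.001]
ft_force: [0.2, 0.1, -2.3]
width: 0.058
grip_force: 45.0
```

{"fn": "play_rows", "kwargs": {"series": [[0,0,0.02,0,0,0],[0,0,0.04,0,0,0],[0,0,0.05,0,0,0],[0,0,0.06,0,0,0],[0,0,0.06,0,0,0]]}}

```text
time: 21.8
ee_pos: [0.529, -0.3345, 0.3348]
eef_rot: [0.765, 0.644, -0.0, 0.0]
ft_force: [1.0, -0.8, -2.6]
width: 0.0576
grip_force: 45.0
```

```bash
python3 chk.py
```

```text
[ 0.97873017 -0.75529621 -2.62478579] 0.05757312765119702 [ 0.52901816 -0.33445818  0.33476307] [-0.16  0.5   0.87  1.59 -0.4   1.25  0.61]
(array([ 0.012, -0.   ,  0.003]), array([-0.001,  0.001,  0.004]))
scene 0.88 317 344 232 265
exp scene [312.21644297 224.58131782] [345.6620676  266.58009317]
top 0.61 355 381 188 220
exp top [355.18246715 186.17399729] [398.53511813 221.53017301]
```

{"fn": "play_rows", "kwargs": {"series": [[0,0,0.01,0,0,0],[0,0,0.02,0,0,0],[0,0,0.02,0,0,0]], "squeeze": 55}}

```text
time: 22.3
ee_pos: [0.5291, -0.3347, 0.3322]
eef_rot: [0.765, 0.643, -0.0, 0.0]
ft_force: [-0.4, 0.8, 3.6]
width: 0.0575
grip_force: 54.9
```

{"fn": "play_rows", "kwargs": {"series": [[0,0,0.02,0,0,0],[0,0,0.03,0,0,0],[0,0,0.03,0,0,0]]}}

```text
time: 22.6
ee_pos: [0.529, -0.3348, 0.3279]
eef_rot: [0.766, 0.643, -0.0, 0.0]
ft_force: [-1.6, 2.0, 7.2]
width: 0.0576
grip_force: 54.9
```

{"fn": "play_rows", "kwargs": {"series": [[0,0,0.02,0,0,0],[0,0,0.03,0,0,0],[0,0,0.03,0,0,0]]}}

```text
time: 22.9
ee_pos: [0.529, -0.3348, 0.3237]
eef_rot: [0.766, 0.643, -0.0, 0.0]
ft_force: [-2.7, 1.9, 10.7]
width: 0.0581
grip_force: 54.8
```

{"fn": "play_rows", "kwargs": {"series": [[0,0,0.01,0,0,0],[0,0,0.02,0,0,0],[0,0,0.02,0,0,0]]}}

```text
time: 23.2
ee_pos: [0.5289, -0.335, 0.3212]
eef_rot: [0.766, 0.643, 0.0, 0.001]
ft_force: [-3.9, 2.5, 12.9]
width: 0.0577
grip_force: 54.8
```

{"fn": "play_rows", "kwargs": {"series": [[0,0,0.007,0,0,0],[0,0,0.007,0,0,0]]}}

```text
time: 23.4
ee_pos: [0.5289, -0.3352, 0.3211]
eef_rot: [0.766, 0.643, 0.0, 0.001]
ft_force: [-6.1, 3.6, 21.0]
width: 0.0574
grip_force: 54.6
```

{"fn": "play_rows", "kwargs": {"series": [[0,0,0.007,0,0,0],[0,0,0.007,0,0,0]]}}

```text
time: 23.6
ee_pos: [0.5288, -0.3355, 0.321]
eef_rot: [0.766, 0.643, 0.001, 0.001]
ft_force: [-9.1, 5.9, 29.0]
width: 0.058
grip_force: 54.5
```

The hard stop is reached: the height holds at 0.321 m while the force climbs to 29 N. I'll hold briefly and verify.

{"fn": "play_rows", "kwargs": {"series": [[0,0,0,0,0,0],[0,0,0,0,0,0],[0,0,0,0,0,0],[0,0,0,0,0,0],[0,0,0,0,0,0]]}}

```text
time: 24.1
ee_pos: [0.5289, -0.3354, 0.3211]
eef_rot: [0.766, 0.643, 0.001, 0.001]
ft_force: [-9.0, 5.9, 28.7]
width: 0.0576
grip_force: 54.5
```

{"fn": "play_rows", "kwargs": {"series": [[0,0,0,0,0,0],[0,0,0,0,0,0],[0,0,0,0,0,0],[0,0,0,0,0,0],[0,0,0,0,0,0]]}}

```text
time: 24.6
ee_pos: [0.5288, -0.3354, 0.321]
eef_rot: [0.766, 0.643, 0.001, 0.001]
ft_force: [-9.2, 5.9, 28.7]
width: 0.0574
grip_force: 54.5
```

Run:
```python
from h import *
for c in("scene","top"):
  vision.camera(c)
  for n in ("scoop","flask","spacer0","solvent_bottle","solder_reel","loupe"): print(c,n,[(np.round(d["point"],3).tolist(),round(d["conf"],2)) for d in spotter.boxes_of(c,n)[:2]])
s=status.read_state();print(s["ee_pos"],s["ft_force"],s["time"])
```

```text
scene scoop [([0.417, 0.09, 0.005], 0.63)]
scene flask [([0.514, -0.361, 0.132], 0.9)]
scene spacer0 [([0.501, -0.358, 0.107], 0.3)]
scene solvent_bottle [([0.416, 0.09, 0.008], 0.65), ([0.615, -0.154, 0.085], 0.59)]
scene solder_reel [([0.687, 0.169, 0.007], 0.71), ([0.619, 0.011, 0.027], 0.53)]
scene loupe [([0.69, 0.167, 0.006], 0.55)]
top scoop [([0.421, 0.092, 0.004], 0.63)]
top flask [([0.53, -0.31, 0.132], 0.62)]
top spacer0 []
top solvent_bottle [([0.622, -0.137, 0.09], 0.66)]
top solder_reel [([0.619, 0.016, 0.031], 0.55)]
top loupe [([0.683, 0.172, 0.005], 0.66), ([0.533, -0.309, 0.127], 0.21)]
[ 0.52887923 -0.33542742  0.32106183] [-9.33736668  5.71516798 29.1734746 ] 25.3
```

The hold is steady and the bystanders haven't moved, so I'll hand it in.

```bash
python3 -c "
from bench import job
print(job.close_job())"
```

```text
the job is handed in; nothing more can be done
None
```

I poured the spacers into the flask with none seen left in the scoop or on the bench, and set the scoop back down flat. The flask is seated in the cradle, gripped and held fully down on its stop at about 29 N. The bottle, reel and loupe are unmoved. I handed the job in at about 25 s; I did not check the shaker's lamp, and the hand-in returned no verdict.

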